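# Bring the vial stock board's flip tags up to date

### The job

The flip tags on the vial stock board are out of date: make every full rack (all four places filled) show its tag's solid-disc face, tipped to the left, and every rack with an empty place show its tag's ring face, tipped to the right. Push each wrong tag gently past upright with a fingertip so that it falls onto its other lip, never pinching or pressing it hard; leave the tags that are already right as they are, and do not shift or lift the racks or the bottle, tape and marker beside the board.

Things in the scene. Friction and masses are not known exactly. Their poses are not given: they have to be found in the camera images.
- stock_base: aluminium base plate of the stock board, 408 long (y) x 138 x 6, fixed to the worktop, carrying four bays side by side 100 mm apart in any order. Origin on its underside, below the rack row; x away from the robot, y left along the row. Each bay's back board carries a flip tag on a sloped aluminium head behind its rack; the rest lips of a tag reach 8 mm to either side of its pin and 6 mm above it
- bay_1: grey bay, 99 wide, holding one rack. Origin: centre of the rack place, on its underside, 6 mm above the worktop; x away from the robot to the back board, y left along the row, z up. Middle of the tag's hinge pin: x = +66, y = 0, z = +100 mm of this frame; the pin runs along x, rising 25 deg away from the robot (11 mm lower/higher at the tag's near/far side). Head plate 98 x 56 under it
- tag_1 (a joint): flip tag of bay_1: white plate 44 wide along its pin, 3 thick, rolled free edge 36 mm from the pin, 20 g, turns freely, falls to either side of upright (0.663). 0: tipped right (-y) at 52 deg on its lip, ring face up (reorder); 1.326: tipped left (+y) at 52 deg, solid-disc face up (full). Free edge then 23 mm beside the pin, its middle 26 above the pin's middle (upright: 33)
- bay_2: grey bay, 99 wide, holding one rack. Origin: centre of the rack place, on its underside, 6 mm above the worktop; x away from the robot to the back board, y left along the row, z up. Middle of the tag's hinge pin: x = +66, y = 0, z = +100 mm of this frame; the pin runs along x, rising 25 deg away from the robot (11 mm lower/higher at the tag's near/far side). Head plate 98 x 56 under it
- tag_2 (a joint): flip tag of bay_2: white plate 44 wide along its pin, 3 thick, rolled free edge 36 mm from the pin, 20 g, turns freely, falls to either side of upright (0.663). 0: tipped right (-y) at 52 deg on its lip, ring face up (reorder); 1.326: tipped left (+y) at 52 deg, solid-disc face up (full). Free edge then 23 mm beside the pin, its middle 26 above the pin's middle (upright: 33)
- bay_3: grey bay, 99 wide, holding one rack. Origin: centre of the rack place, on its underside, 6 mm above the worktop; x away from the robot to the back board, y left along the row, z up. Middle of the tag's hinge pin: x = +66, y = 0, z = +100 mm of this frame; the pin runs along x, rising 25 deg away from the robot (11 mm lower/higher at the tag's near/far side). Head plate 98 x 56 under it
- tag_3 (a joint): flip tag of bay_3: white plate 44 wide along its pin, 3 thick, rolled free edge 36 mm from the pin, 20 g, turns freely, falls to either side of upright (0.663). 0: tipped right (-y) at 52 deg on its lip, ring face up (reorder); 1.326: tipped left (+y) at 52 deg, solid-disc face up (full). Free edge then 23 mm beside the pin, its middle 26 above the pin's middle (upright: 33)
- bay_4: grey bay, 99 wide, holding one rack. Origin: centre of the rack place, on its underside, 6 mm above the worktop; x away from the robot to the back board, y left along the row, z up. Middle of the tag's hinge pin: x = +66, y = 0, z = +100 mm of this frame; the pin runs along x, rising 25 deg away from the robot (11 mm lower/higher at the tag's near/far side). Head plate 98 x 56 under it
- tag_4 (a joint): flip tag of bay_4: white plate 44 wide along its pin, 3 thick, rolled free edge 36 mm from the pin, 20 g, turns freely, falls to either side of upright (0.663). 0: tipped right (-y) at 52 deg on its lip, ring face up (reorder); 1.326: tipped left (+y) at 52 deg, solid-disc face up (full). Free edge then 23 mm beside the pin, its middle 26 above the pin's middle (upright: 33)
- rack_a: blue four-place (2 x 2) vial rack 68 x 68 x 34 mm standing loose in one of the bays; all four places hold a vial: full. The white-capped vials, 24 mm in diameter, reach 82 mm above the rack's underside (92 mm above the worktop). Origin: centre of its underside, within 5 mm of its bay's origin in plan and 4 mm above it
- rack_b: blue four-place (2 x 2) vial rack 68 x 68 x 34 mm standing loose in one of the bays; two of its four places hold a vial, two are empty: not full. The white-capped vials, 24 mm in diameter, reach 82 mm above the rack's underside (92 mm above the worktop). Origin: centre of its underside, within 5 mm of its bay's origin in plan and 4 mm above it
- rack_c: blue four-place (2 x 2) vial rack 68 x 68 x 34 mm standing loose in one of the bays; all four places hold a vial: full. The white-capped vials, 24 mm in diameter, reach 82 mm above the rack's underside (92 mm above the worktop). Origin: centre of its underside, within 5 mm of its bay's origin in plan and 4 mm above it
- rack_d: blue four-place (2 x 2) vial rack 68 x 68 x 34 mm standing loose in one of the bays; three of its four places hold a vial, one is empty: not full. The white-capped vials, 24 mm in diameter, reach 82 mm above the rack's underside (92 mm above the worktop). Origin: centre of its underside, within 5 mm of its bay's origin in plan and 4 mm above it
- side_bottle: small glass bottle with a blue screw cap, 56 mm wide, 105 high, loose beside the right end of the board; origin: centre of its underside
- side_tape: green roll of label tape, 45 mm across, 19 high, loose beyond the left end of the board; origin: centre of its underside
- side_marker: marker pen with a red cap, 138 long, 15 thick, lying loose to the left of the board, pointing away from the robot; origin: centre of its underside

How it is judged (in metres and radians):
At the end, for the whole second after the job is handed in: every tag over a full rack rests within 0.1 rad of its stop tipped to the left, every tag over a rack with an empty place within 0.1 rad of its stop tipped to the right, all at rest, and each rack still stands in its bay (within 20 mm) (((horizontal distance between any of rack_a, rack_c and bay_1 below 0.02 m and value of joint tag_1 above 1.226 rad) or (horizontal distance between any of rack_b, rack_d and bay_1 below 0.02 m and value of joint tag_1 below 0.1 rad)) and ((horizontal distance between any of rack_a, rack_c and bay_2 below 0.02 m and value of joint tag_2 above 1.226 rad) or (horizontal distance between any of rack_b, rack_d and bay_2 below 0.02 m and value of joint tag_2 below 0.1 rad)) and ((horizontal distance between any of rack_a, rack_c and bay_3 below 0.02 m and value of joint tag_3 above 1.226 rad) or (horizontal distance between any of rack_b, rack_d and bay_3 below 0.02 m and value of joint tag_3 below 0.1 rad)) and ((horizontal distance between any of rack_a, rack_c and bay_4 below 0.02 m and value of joint tag_4 above 1.226 rad) or (horizontal distance between any of rack_b, rack_d and bay_4 below 0.02 m and value of joint tag_4 below 0.1 rad)) and velocity of joint tag_1 between -0.1 and 0.1 rad/s and velocity of joint tag_2 between -0.1 and 0.1 rad/s and velocity of joint tag_3 between -0.1 and 0.1 rad/s and velocity of joint tag_4 between -0.1 and 0.1 rad/s); the robot touches nothing.
It fails at once if a tag that was right from the start is moved more than about 25 degrees ((horizontal distance between any of rack_b, rack_d and bay_1 below 0.02 m and value of joint tag_1 above 0.45 rad) or (horizontal distance between any of rack_b, rack_d and bay_3 below 0.02 m and value of joint tag_3 above 0.45 rad) or (horizontal distance between any of rack_a, rack_c and bay_2 below 0.02 m and value of joint tag_2 below 0.876 rad) or (horizontal distance between any of rack_a, rack_c and bay_4 below 0.02 m and value of joint tag_4 below 0.876 rad)).
It fails at once if a vial rack is pushed more than 15 mm or lifted (distance of any of rack_a, rack_c, rack_b, rack_d from where it was at the start of the episode above 0.015 m).
It fails at once if a tag is pinched or pressed hard (more than 25 N) (contact force between the fingers and tag_1 above 25 N or contact force between the fingers and tag_2 above 25 N or contact force between the fingers and tag_3 above 25 N or contact force between the fingers and tag_4 above 25 N).
It fails at once if the bottle, the tape roll or the marker is moved more than 20 mm or lifted (distance of any of side_bottle, side_tape, side_marker from where it was at the start of the episode above 0.02 m).
It also fails if it takes over 40 s, if anything falls off the work surface, if the arm or the gripper's body presses on something with over 40 N, if the wrist force passes 120 N, or if a joint passes its speed limit or range.

### The arm

A 6-joint arm with a two-finger parallel gripper is mounted at the origin on a cart in front of the work surface, level with it; the furniture and walls round the work are solid. World frame = base frame: x ahead of the robot, y to its left, z up, the work surface at z = 0. Lengths are in mm, angles in rad, forces in N, time in s.
With the tool pointing down it reaches from about 400 to 925 mm from the base axis. Payload 12.5 kg.
Tool frame: the origin (TCP) lies at the very end of the fingers, on their centre line; the grasp point (between the pads) lies 19 mm behind it; z points along the fingers, y is the line along which they close (so a half turn about z gives the same grasp; the last joint's range is limited). The gripper opens to 95 mm and grips with 3 to 60 N. Pads are 20 mm wide; open, the fingers measure 119 mm over their backs; the gripper's body (75 mm by 180 mm) begins 59 mm behind the grasp point.
Start: joints at [-1.425, 0.491, 1.559, -0, 1.092, -0.106], TCP at [155.74, -605.303, 214.661] pointing down, gripper open.
Joint ranges: [-3.1, 3.1], [-0.84, 2.19], [0.05, 2.79], [-1.13, 4.28], [0.06, 2.93], [-2.69, 2.69]. Speed limits (rad/s): [2.22, 2.22, 2.79, 3.14, 3.14, 3.14].

### API

Orientations are given as [roll, pitch, yaw] about the fixed x, y, z axes, in that order (R = Rz(yaw) Ry(pitch) Rx(roll)).
In Python, from cell import state, imaging, env, spot_in, mark_of gives the robot as it stands. The module is installed in compiled form; this text tells all that it offers.
- The arm moves only by the tool step_arm, never from a script. Its argument "increments" is a list of rows, each an object with "slide": the shift along the tool's x, y, z in m, a list of three; "roll": the turn about the tool's z in rad. A call has 1 to 5 rows; each row is the pose to reach, as a shift and turn from the pose commanded when the call began, along the tool's axes at that moment; what a row does not reach only later rows make up. A row lasts 1/8 s, in which the tool goes at most 62.5 mm and 10.7 degrees, less where a joint would pass 70% of its speed; a pose out of reach is approached as far as the arm can. A call with a gripper value outside its range is refused whole. "fingers" is the opening, from 0 (shut) to 1 (fully open), set as the call begins (left out, the last holds). The fingers move at their own pace and stop on an object; the grip force is fixed at half the most. Time passes only in rows, so rows that repeat a pose let the fingers close. It gives the time, the measured TCP pose, the force, the opening and the grip force at its end, in the units of the state.
- state(): the state, without advancing time (a new reading comes with each control period).
- imaging.read_camera(name): name is "side" or "top" or "wrist"; returns a dict with "color" (384x512x3 uint8, red, green, blue), "z_map" (384x512 float32, mm along the optical axis (not along the pixel's ray), 0 where there is no reading), "intrinsics" (3x3 intrinsics, pixels), "camera_from_world" (4x4, takes a point from world to camera coordinates). Camera axes: x right, y up, looking along -z (the intrinsics and any distortion apply to the point x, -y, -z); pixel columns grow to the right and rows downward; lengths in mm; the calibration is good to about 2 mm. A picture is of the moment at which its call begins.
- env.job_done(): hands the job in; it is judged then, once.
Trained networks look in the newest picture that a camera, given by its name, has taken for a name from the list of things; names that differ only in an ending like _2 or _b are one class to them, and where a whole thing is asked for, a point or a joint stands for the part that bears it (a point fixed in the world has none). Each returns a list of dicts, best first, with "confidence" (0 to 1); they miss things now and then, are a little off and sometimes report something else, mostly with a low value. They report only what shows in the picture. A call takes as long as a camera call.
- spot_in(camera, target): "bbox" ([left, top, right, bottom] in pixels, round what is visible of it).
- mark_of(camera, target): "uv" ([column, row] in pixels: a listed point, or the origin of a listed thing).
The state is a dict: "t": time; "joints": joint angles; "qvel": joint speeds; "tau": joint torques, N m; "eef_pos": TCP position; "tcp_rot": TCP orientation; "ft_force": force on the tool from outside, world axes, zero at the start; "moment": the same for the moment, N m; "opening": opening from 0.0 (shut) to 1.0 (fully open); "grip_force": force on a finger pad.
Only numpy, scipy, OpenCV 4.12 (cv2) and the standard library are available. Lean on these libraries where they do the work, as an engineer would, in place of code of your own. Each camera call takes 0.05 s, during which the arm holds its last target. There are 200 camera calls.

## Working session

There is one attempt and no reset: what is moved stays moved. The work goes in short steps, Python scripts to look and compute and a tool call to move; the robot and the scene stay as the last step left them, time stands still between calls to the robot, and variables do not carry over. Pictures are saved under pics/ and viewed, at most 10 in all, crops included, and the job is handed in when it is done.

Besides the shell and the picture viewer there is one more tool, called as name(argument=value, ...), one argument or row to a line, values as JSON. step_arm: Moves the arm, as the interface text tells. Its arguments: {"type":"object","properties":{"increments":{"type":"array"},"fingers":{"type":"number"}},"required":["increments"]}

```bash
mkdir -p pics; cat > h.py <<'E'
import numpy as np, cv2
from cell import state, imaging, env, spot_in, mark_of
def world(c,u,v,d=None):
    K=c["intrinsics"]; z=c["z_map"][int(round(v)),int(round(u))] if d is None else d
    p=np.array([(u-K[0,2])*z/K[0,0],-(v-K[1,2])*z/K[1,1],-z,1])
    return (np.linalg.inv(c["camera_from_world"])@p)[:3]
def onplane(c,u,v,h):
    a=world(c,u,v,1.);b=world(c,u,v,1000.)
    return a+(b-a)*(h-a[2])/(b[2]-a[2])
def save(c,n,s=None):
    im=c["color"][:,:,::-1]
    cv2.imwrite(n,im if s is None else cv2.resize(im,None,fx=s,fy=s))
E
python3 - <<'E'
from h import *
print(state())
for n in("top","side"):
    c=imaging.read_camera(n); save(c,f"pics/{n}0.png",1.5); print(n,np.linalg.inv(c["camera_from_world"])[:3].round(2).tolist())
    for t in("tag_1","bay_1","rack_a","stock_base","side_bottle"):
        for d in mark_of(n,t):
            u,v=d["uv"]
            print(t,round(d["confidence"],2),[round(u),round(v)],world(c,min(max(u,0),511),min(max(v,0),383)).round())
E
```

```text
{'t': 0.0, 'joints': array([-1.42459353e+00,  4.91560365e-01,  1.55946203e+00,  3.02085287e-05,
        1.09166239e+00, -1.05589829e-01]), 'qvel': array([-1.96571089e-05, -1.65218755e-03, -1.97930138e-04, -1.02547409e-03,
       -1.27630271e-03,  1.03939809e-04]), 'tau': array([-3.32118987e-03, -6.12644720e+01, -2.58182824e+01,  6.91009476e-02,
        4.82373463e-02, -7.84565304e-05]), 'eef_pos': array([ 155.71298197, -605.04490995,  214.05690773]), 'tcp_rot': array([-3.14050943e+00, -1.41745680e-04,  2.51778606e-01]), 'ft_force': array([ 0.19310946, -0.1095062 , -0.76984369]), 'moment': array([0.00083695, 0.00961762, 0.00620886]), 'grip_force': 0.0, 'opening': 1.001966813642027}
top [[0.01, 0.99, -0.11, 322.17], [-1.0, 0.01, 0.02, 43.14], [0.02, 0.11, 0.99, 1256.61]]Traceback (most recent call last):
  File "<stdin>", line 6, in <module>
ValueError: it knows: bay, rack, side_bottle, side_marker, side_tape, stock_base
```

```bash
python3 - <<'E'
from h import *
for n in("top","side"):
    c=imaging.read_camera(n); save(c,f"pics/{n}0.png",1.5); print(n,np.linalg.inv(c["camera_from_world"])[:3,3].round())
    for t in("bay_1","rack_a","stock_base","side_bottle"):
        for d in mark_of(n,t):
            u,v=d["uv"]
            h={"b":6,"r":10,"s":0}[t[0]]
            print(t,round(d["confidence"],2),[round(u),round(v)],onplane(c,u,v,h).round())
E
```

```text
top [ 322.   43. 1257.]
bay_1 0.88 [232, 221] [365.  76.   6.]
bay_1 0.85 [201, 218] [376. 164.   6.]
bay_1 0.8 [301, 224] [ 359. -124.    6.]
bay_1 0.79 [264, 222] [365. -16.   6.]
rack_a 0.78 [199, 220] [368. 171.  10.]
rack_a 0.65 [299, 223] [ 361. -119.   10.]
rack_a 0.62 [232, 217] [377.  77.  10.]
rack_a 0.6 [266, 222] [365. -21.  10.]
stock_base 0.15 [300, 223] [ 363. -121.    0.]
side_bottle 0.8 [340, 232] [ 337. -240.    0.]
side [-32. 698. 630.]
bay_1 0.76 [330, 207] [ 369. -124.    6.]
bay_1 0.74 [311, 227] [364. -18.   6.]
bay_1 0.66 [284, 242] [385.  71.   6.]
bay_1 0.61 [260, 271] [370. 182.   6.]
rack_a 0.9 [259, 266] [380. 174.  10.]
rack_a 0.9 [308, 224] [373. -21.  10.]
rack_a 0.68 [287, 248] [364.  88.  10.]
rack_a 0.57 [329, 208] [ 367. -110.   10.]
stock_base 0.92 [299, 237] [370.  27.   0.]
```

View pics/top0.png

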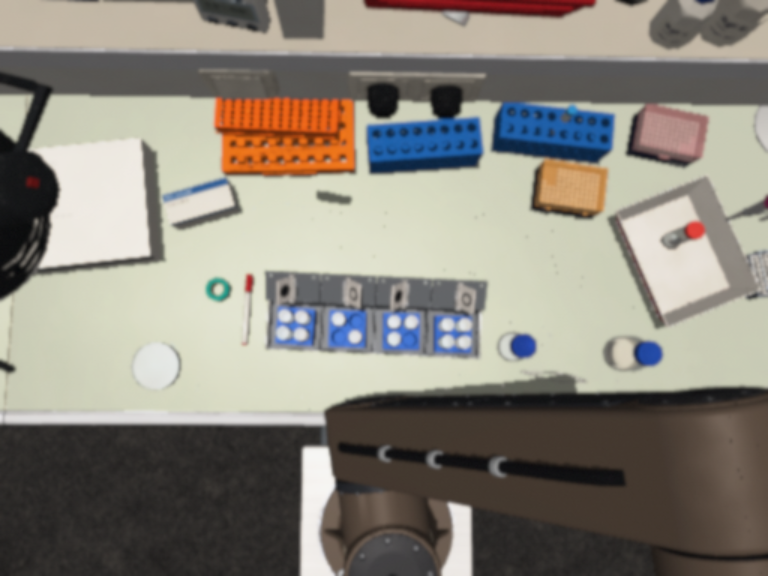

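View pics/side0.png

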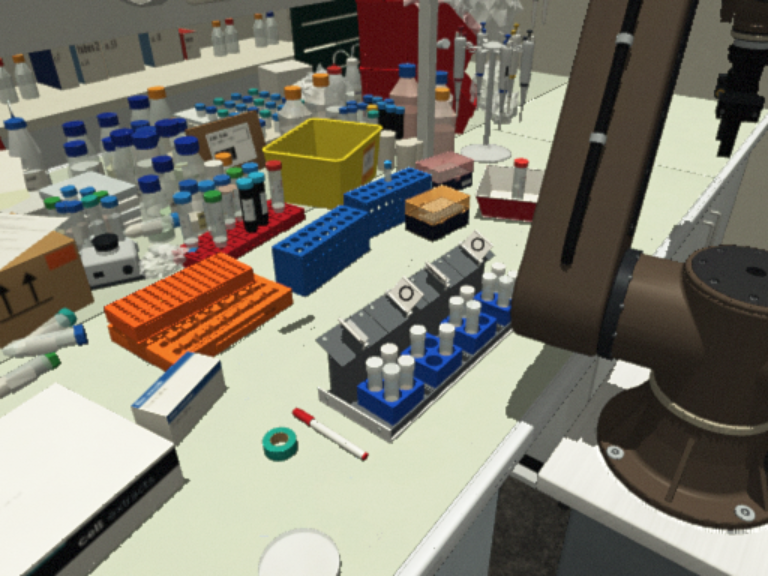

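The pictures show, left to right in the top view: 4 vials/disc left (tag at 285,290), 2 vials/ring right (352,295), 3 vials/disc left (398,296), 4 vials/ring right (466,299). The third and fourth tags look wrong. I'll go above the board for a closer look with the wrist camera.

step_arm(
  increments=[
    {"slide":[0.03,-0.04,-0.04],"roll":0.06},
    {"slide":[0.075,-0.093,-0.06],"roll":0.12},
    {"slide":[0.11,-0.14,-0.08],"roll":0.18},
    {"slide":[0.15,-0.187,-0.1],"roll":0.24},
    {"slide":[0.186,-0.233,-0.1],"roll":0.29},
  ],
  fingers=0,
)

```text
t: 1.18
eef_pos: [275.0, -339.6, 315.4]
tcp_rot: [3.139, -0.002, -0.041]
ft_force: [0.2, -0.3, -0.4]
opening: 0.534
grip_force: 0.0
```

step_arm(
  increments=[
    {"slide":[0.023,-0.057,0]},
    {"slide":[0.046,-0.114,0]},
    {"slide":[0.068,-0.171,0]},
    {"slide":[0.091,-0.228,0]},
    {"slide":[0.114,-0.285,0]},
  ],
)

```text
invalid input at $.increments[0]: expected keys slide, roll
```

```bash
python3 - <<'E'
from h import *
print(state()["eef_pos"],state()["opening"])
c=imaging.read_camera("wrist"); save(c,"pics/wrist1.png",1.5); print(np.linalg.inv(c["camera_from_world"])[:3].round(2).tolist())
for t,h in(("bay_1",6),("rack_a",10)):
    for d in mark_of("wrist",t):
        u,v=d["uv"]; print(t,round(d["confidence"],2),[round(u),round(v)],onplane(c,u,v,h).round())
for d in spot_in("wrist","tag_1"):
    l,t,r,b=d["bbox"]; print("tag",round(d["confidence"],2),[round(x) for x in d["bbox"]],world(c,(l+r)/2,(t+b)/2).round())
E
```

```text
[ 275.03423853 -339.60373755  315.41366668] 0.5341477947550702
[[-0.04, 0.96, 0.29, 357.39], [-1.0, -0.04, -0.01, -341.61], [0.0, -0.29, 0.96, 485.06]]
rack_a 0.92 [47, 107] [368. -23.  10.]
rack_a 0.77 [109, 108] [ 363. -120.   10.]
tag 0.82 [55, 32, 79, 75] [ 421. -138.  126.]
```

View pics/wrist1.png

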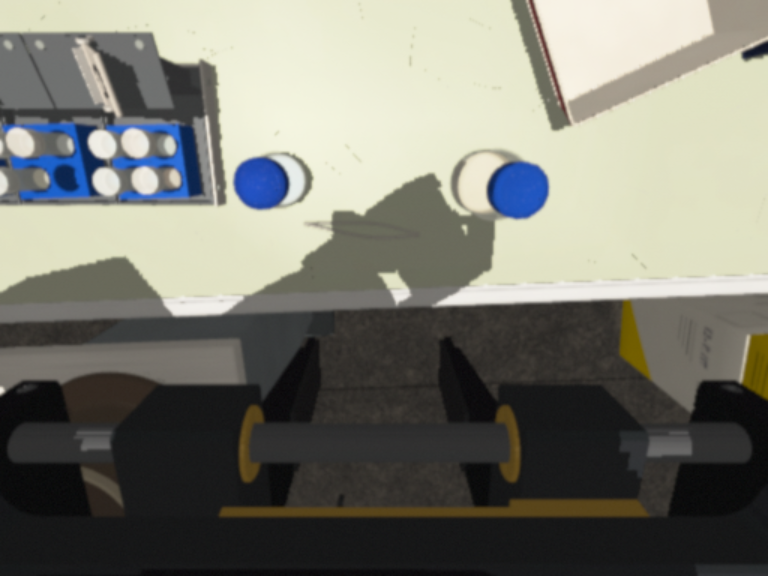

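The wrist view shows the right end of the board (right-hand bay at about 140,155; tag at 97,75) and the bottle. I'll move further left.

step_arm(
  increments=[
    {"slide":[0.023,-0.057,0],"roll":0},
    {"slide":[0.046,-0.114,0],"roll":0},
    {"slide":[0.068,-0.171,0],"roll":0},
    {"slide":[0.091,-0.228,0],"roll":0},
    {"slide":[0.114,-0.285,0],"roll":0},
  ],
)

```text
t: 2.0
eef_pos: [400.2, -59.9, 314.1]
tcp_rot: [3.141, -0.0, -0.04]
ft_force: [0.1, -0.6, -0.7]
opening: 0.002
grip_force: 0.0
```

```bash
python3 - <<'E'
from h import *
print(state()["eef_pos"],state()["opening"])
c=imaging.read_camera("wrist"); save(c,"pics/wrist2.png",1.5); print(np.linalg.inv(c["camera_from_world"])[:3,3].round(2).tolist())
for t,h in(("bay_1",6),("rack_a",10)):
    for d in mark_of("wrist",t):
        u,v=d["uv"]; print(t,round(d["confidence"],2),[round(u),round(v)],onplane(c,u,v,h).round())
for d in spot_in("wrist","tag_1"):
    l,t,r,b=d["bbox"]; print("tag",round(d["confidence"],2),[round(x) for x in d["bbox"]],world(c,(l+r)/2,(t+b)/2).round())
E
```

```text
[400.24535605 -59.90690086 314.06687188] 0.0024788802322736185
[482.81, -62.19, 483.64]
bay_1 0.9 [167, 179] [370.  85.   6.]
rack_a 0.94 [291, 180] [ 362. -121.   10.]
rack_a 0.73 [115, 176] [380. 170.  10.]
rack_a 0.67 [170, 181] [367.  79.  10.]
rack_a 0.61 [232, 177] [371. -24.  10.]
tag 0.95 [202, 136, 226, 173] [427. -12. 122.]
tag 0.74 [299, 133, 326, 175] [ 422. -134.  121.]
tag 0.7 [28, 129, 77, 172] [439. 186. 122.]
```

View pics/wrist2.png

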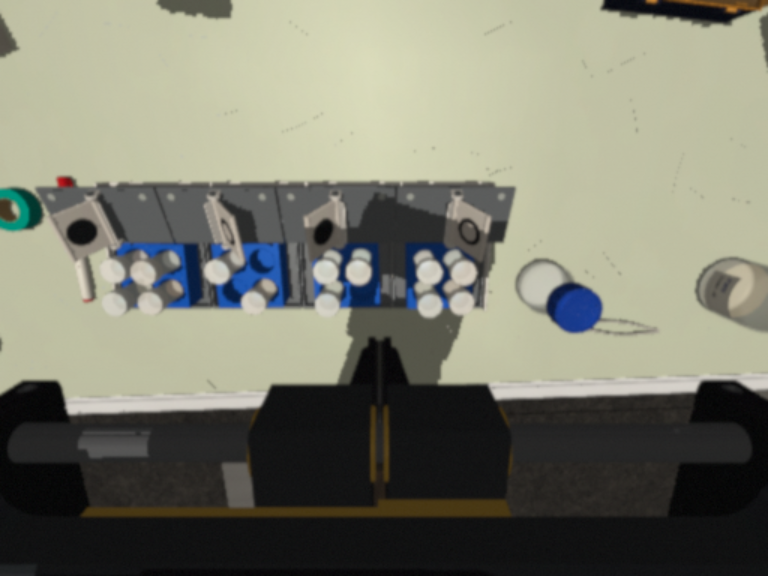

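The wrist view confirms it. Third bay: 3 vials, disc left (tag at 325,228). Fourth bay: 4 vials, ring right (tag at 470,228). Now to measure the pins and free edges from depth.

```bash
python3 - <<'E'
from h import *
c=imaging.read_camera("wrist"); K=c["intrinsics"]; Z=c["z_map"]
v,u=np.mgrid[:384,:512]
P=np.stack([(u-K[0,2])*Z/K[0,0],-(v-K[1,2])*Z/K[1,1],-Z,np.ones_like(Z)],-1)@np.linalg.inv(c["camera_from_world"]).T
P=P[...,:3][Z>0]
a=-0.04; L=np.c_[P[:,0]*np.cos(a)+P[:,1]*np.sin(a),-P[:,0]*np.sin(a)+P[:,1]*np.cos(a),P[:,2]]
# local frame: x,y rotated by -a
m=(L[:,0]>395)&(L[:,0]<480)&(L[:,2]>60)&(L[:,2]<160)&(abs(L[:,1]-20)<260); H=L[m]
print("head y",np.percentile(H[:,1],[0.5,99.5]).round(1),"x",np.percentile(H[:,0],[.5,99.5]).round(1))
# head plate plane fit away from tags
q=H; 
for i in range(8):
    A=np.c_[q[:,:2],np.ones(len(q))]; co=np.linalg.lstsq(A,q[:,2],rcond=None)[0]
    r=H[:,2]-np.c_[H[:,:2],np.ones(len(H))]@co; q=H[abs(r)<(15 if i<3 else 4)]
print("plane",co.round(3), len(q))
hi=H[r>8]
for y0 in(-180,-80,20,120,):
    pass
n,lab=None,None
ys=np.arange(-240,260,5)
print([(int(y),int(((hi[:,1]>=y)&(hi[:,1]<y+5)).sum()),round(float(np.median(r[r>8][(hi[:,1]>=y)&(hi[:,1]<y+5)])),0)) for y in ys if ((hi[:,1]>=y)&(hi[:,1]<y+5)).sum()>3])
for lo,h in((-170,-90),(-40,40)):
    s=hi[(hi[:,1]>lo)&(hi[:,1]<h)]; print("tag x",np.percentile(s[:,0],[2,98]).round(1),"y",np.percentile(s[:,1],[2,98]).round(1),"z",np.percentile(s[:,2],[2,98]).round(1))
E
```

```text
head y [-153.1  237.8] x [395.7 462.8]
plane [ 4.6300e-01  1.0000e-03 -1.0337e+02] 8564
[(-130, 133, 39.0), (-125, 164, 33.0), (-120, 167, 26.0), (-115, 155, 19.0), (-110, 171, 12.0), (-105, 111, 11.0), (-100, 27, 14.0), (-25, 7, 10.0), (-15, 92, 13.0), (-10, 141, 11.0), (-5, 157, 16.0), (0, 143, 24.0), (5, 152, 30.0), (10, 157, 38.0), (15, 30, 39.0), (70, 128, 39.0), (75, 65, 33.0), (80, 63, 27.0), (85, 65, 19.0), (90, 103, 11.0), (95, 148, 11.0), (100, 20, 14.0), (185, 56, 14.0), (190, 201, 11.0), (195, 243, 16.0), (200, 249, 24.0), (205, 248, 31.0), (210, 235, 38.0), (215, 13, 39.0)]
tag x [405.9 455.8] y [-128.7  -99.6] z [ 98.  138.4]
tag x [404.  455.3] y [-14.1  15.5] z [ 97.6 138.3]
```

step_arm(
  increments=[
    {"slide":[0.01,-0.045,0.03],"roll":0},
    {"slide":[0.02,-0.087,0.06],"roll":0},
    {"slide":[0.02,-0.087,0.1],"roll":0},
    {"slide":[0.02,-0.087,0.14],"roll":0},
    {"slide":[0.02,-0.087,0.14],"roll":0},
  ],
)

```text
t: 2.88
eef_pos: [421.6, 23.9, 172.5]
tcp_rot: [-3.142, 0.005, -0.041]
ft_force: [-0.3, -1.3, 1.2]
opening: 0.003
grip_force: 0.0
```

```bash
python3 - <<'E'
from h import *
s=state();print(s["eef_pos"],s["tcp_rot"],s["opening"])
c=imaging.read_camera("wrist"); save(c,"pics/wrist3.png",1.5)
E
```

```text
[421.62497287  23.88521459 172.4747636 ] [-3.14154771  0.00506672 -0.04122708] 0.0031059691483493754
```

View pics/wrist3.png

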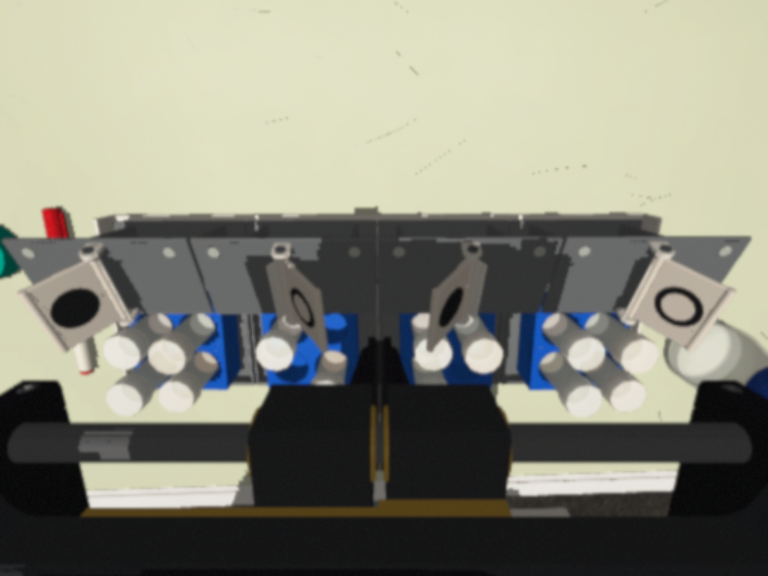

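The finger is centred in the gap between the second and third tags (tags at 303,300 and 455,300). I'll go down, then push right.

step_arm(
  increments=[
    {"slide":[0,0,0.03],"roll":0},
    {"slide":[0,0,0.055],"roll":0},
    {"slide":[0,0,0.055],"roll":0},
    {"slide":[0,0.006,0.055],"roll":0},
    {"slide":[0,0.012,0.055],"roll":0},
  ],
)

```text
t: 3.55
eef_pos: [422.7, 12.9, 120.4]
tcp_rot: [3.141, -0.002, -0.038]
ft_force: [-0.3, -0.3, 0.0]
opening: 0.006
grip_force: 0.0
```

step_arm(
  increments=[
    {"slide":[0,0.005,0],"roll":0},
    {"slide":[0,0.01,0],"roll":0},
    {"slide":[0,0.015,0],"roll":0},
    {"slide":[0,0.02,0],"roll":0},
    {"slide":[0,0.025,0],"roll":0},
  ],
)

```text
t: 4.18
eef_pos: [421.1, -11.6, 119.1]
tcp_rot: [3.141, 0.0, -0.038]
ft_force: [-0.7, 1.1, -0.0]
opening: 0.004
grip_force: 0.0
```

step_arm(
  increments=[
    {"slide":[0,0.004,0],"roll":0},
    {"slide":[0,0.008,0],"roll":0},
    {"slide":[0,0.01,0],"roll":0},
    {"slide":[0,0.01,0],"roll":0},
    {"slide":[0,0.01,0],"roll":0},
  ],
)

```text
t: 4.8
eef_pos: [420.7, -21.3, 119.1]
tcp_rot: [3.142, 0.0, -0.038]
ft_force: [0.6, -0.2, -0.2]
opening: 0.002
grip_force: 0.0
```

```bash
python3 - <<'E'
from h import *
s=state();print(s["eef_pos"],s["tcp_rot"],s["opening"])
c=imaging.read_camera("wrist"); save(c,"pics/wrist4.png",1.5)
E
```

```text
[420.72428406 -21.25564033 119.13292634] [ 3.14151830e+00  5.81687339e-06 -3.81057614e-02] 0.002472941529906552
```

View pics/wrist4.png

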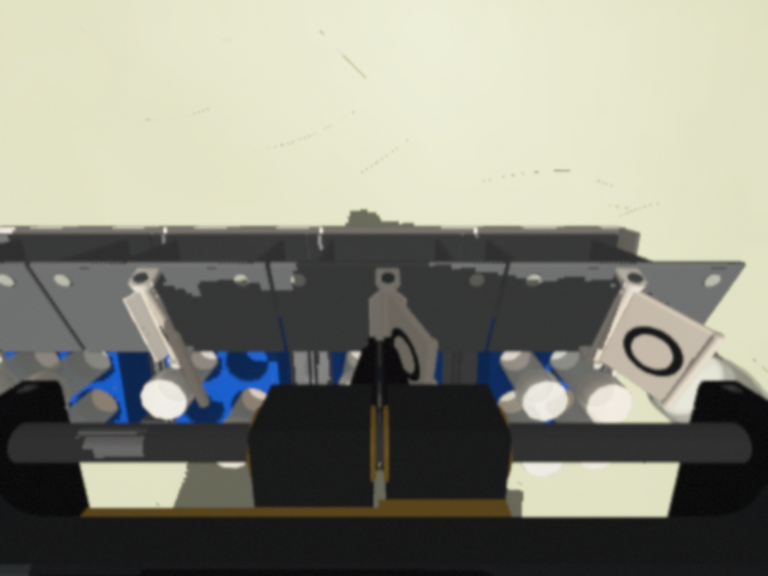

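The third tag now lies right with its ring showing (405,355). I'll rise, cross to the right of the fourth tag, descend and push left.

step_arm(
  increments=[
    {"slide":[0,-0.008,-0.01],"roll":0},
    {"slide":[0,-0.008,-0.06],"roll":0},
    {"slide":[0,0.03,-0.07],"roll":0},
    {"slide":[0,0.09,-0.07],"roll":0},
    {"slide":[0,0.15,-0.07],"roll":0},
  ],
)

```text
t: 5.48
eef_pos: [415.1, -172.3, 190.3]
tcp_rot: [3.141, -0.001, -0.037]
ft_force: [1.4, 0.5, 0.2]
opening: 0.003
grip_force: 0.0
```

step_arm(
  increments=[
    {"slide":[0.001,0.005,0],"roll":0},
    {"slide":[0.001,0.005,0.03],"roll":0},
    {"slide":[0.001,0.005,0.07],"roll":0},
    {"slide":[0.001,0.005,0.07],"roll":0},
  ],
)

```text
t: 5.98
eef_pos: [415.0, -174.7, 118.0]
tcp_rot: [-3.139, 0.004, -0.037]
ft_force: [0.2, -0.1, -0.4]
opening: 0.003
grip_force: 0.0
```

step_arm(
  increments=[
    {"slide":[0,-0.006,0],"roll":0},
    {"slide":[0,-0.012,0],"roll":0},
    {"slide":[0,-0.018,0],"roll":0},
    {"slide":[0,-0.023,0],"roll":0},
    {"slide":[0,-0.028,0],"roll":0},
  ],
)

```text
t: 6.6
eef_pos: [417.0, -148.0, 119.3]
tcp_rot: [3.141, -0.0, -0.038]
ft_force: [-0.0, -0.1, 0.5]
opening: 0.006
grip_force: 0.1
```

step_arm(
  increments=[
    {"slide":[0,-0.005,0],"roll":0},
    {"slide":[0,-0.01,0],"roll":0},
    {"slide":[0,-0.015,0],"roll":0},
    {"slide":[0,-0.02,0],"roll":0},
    {"slide":[0,-0.024,0],"roll":0},
  ],
)

```text
t: 7.22
eef_pos: [417.8, -124.0, 119.1]
tcp_rot: [3.141, -0.0, -0.038]
ft_force: [-0.1, -0.3, 0.7]
opening: 0.002
grip_force: 0.0
```

step_arm(
  increments=[
    {"slide":[0,0,0],"roll":0},
    {"slide":[0,0,0],"roll":0},
    {"slide":[0,0,0],"roll":0},
  ],
)

```text
t: 7.6
eef_pos: [417.8, -124.4, 119.1]
tcp_rot: [3.141, -0.0, -0.038]
ft_force: [0.1, -0.4, -0.5]
opening: 0.003
grip_force: 0.0
```

```bash
python3 - <<'E'
from h import *
s=state();print(s["eef_pos"],s["tcp_rot"],s["opening"])
c=imaging.read_camera("wrist"); save(c,"pics/wrist5.png",1.5)
E
```

```text
[ 417.79619788 -124.426091    119.1335431 ] [ 3.14148494e+00 -1.90384618e-05 -3.83851055e-02] 0.003177535571010105
```

View pics/wrist5.png

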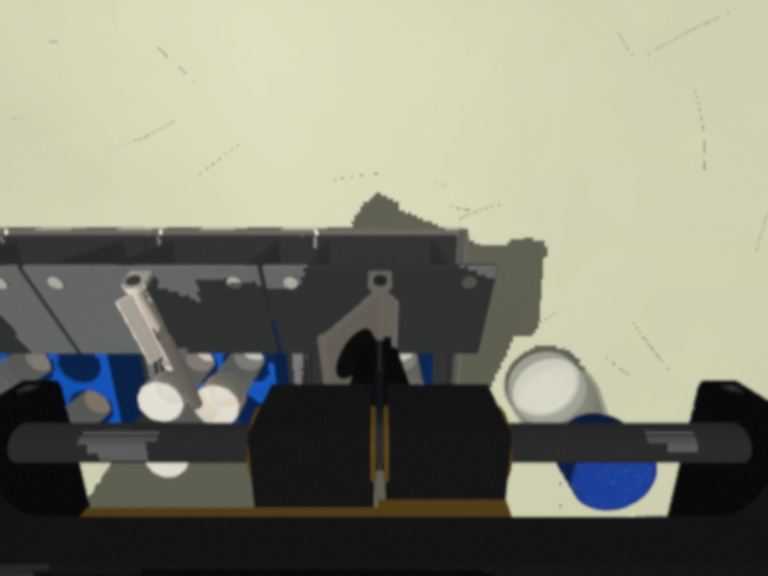

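The fourth tag fell left with its disc showing (355,350). I'll withdraw to the right and up, then take a final look.

step_arm(
  increments=[
    {"slide":[0,0.008,-0.01],"roll":0},
    {"slide":[0,0.01,-0.06],"roll":0},
    {"slide":[0,0.01,-0.12],"roll":0},
    {"slide":[-0.01,-0.03,-0.17],"roll":0},
    {"slide":[-0.02,-0.08,-0.2],"roll":0},
  ],
)

```text
t: 8.28
eef_pos: [400.7, -43.6, 322.0]
tcp_rot: [3.141, -0.003, -0.041]
ft_force: [0.6, 0.6, -0.8]
opening: 0.006
grip_force: 0.0
```

step_arm(
  increments=[
    {"slide":[0,0,0],"roll":0},
    {"slide":[0,0,0],"roll":0},
    {"slide":[0,0,0],"roll":0},
  ],
)

```text
t: 8.65
eef_pos: [400.8, -44.5, 318.4]
tcp_rot: [-3.141, 0.002, -0.039]
ft_force: [-0.5, 0.4, 0.7]
opening: 0.004
grip_force: 0.0
```

```bash
python3 - <<'E'
from h import *
s=state();print(s["t"],s["eef_pos"],s["qvel"].round(3))
c=imaging.read_camera("wrist"); save(c,"pics/wrist6.png",1.5)
E
```

```text
8.65 [400.78528492 -44.4586458  318.38919903] [-0.001  0.005 -0.002  0.001  0.003  0.003]
```

View pics/wrist6.png

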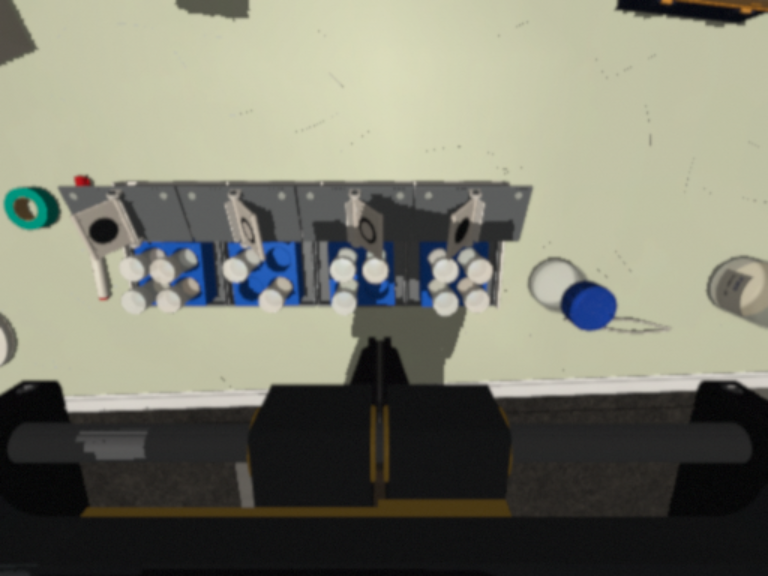

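All four tags now match their racks: disc (103,230), ring (247,230), ring (368,230), disc (463,230). The racks and side items look undisturbed, so I'm handing in.

```bash
python3 -c "
from cell import env
print(env.job_done())"
```

```text
the job is handed in; nothing more can be done
None
```

I flipped the two wrong tags (third and fourth from the left); in the last picture all four match their racks and nothing else looked moved. I handed the job in at about 9 s of the 40 s allowed, and no verdict came back.

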